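# Fit the key knob to the bleed valve and hold it pressed

### The arm

A 7-joint arm with a two-finger parallel gripper is mounted at the origin on a cart in front of the work surface, level with it; the furniture and walls round the work are solid. World frame = base frame: x ahead of the robot, y to its left, z up, the work surface at z = 0. Lengths are in mm, angles in degrees, forces in N, time in s.
With the tool pointing down it reaches from about 350 to 900 mm from the base axis. Payload 7.2 kg.
Tool frame: the origin (TCP) lies at the very end of the fingers, on their centre line; the grasp point (between the pads) lies 19 mm behind it; z points along the fingers, y is the line along which they close (so a half turn about z gives the same grasp; the last joint's range is limited). The gripper opens to 88 mm and grips with 3 to 60 N. Pads are 20 mm wide; open, the fingers measure 115 mm over their backs; the gripper's body (75 mm by 178 mm) begins 61 mm behind the grasp point.
Start: joints at [-76.96, 23.554, -0.728, 91.456, 0.321, 64.991, -4.71], TCP at [182.2, 597.856, 222.653] pointing down, gripper open.
Joint ranges: [-169.25, 169.25], [-16.82, 113.86], [-84.01, 82.57], [7.8, 145.47], [-59.2, 239.2], [7.22, 106.19], [-163.78, 163.78]. Speed limits (degrees/s): [136.94, 136.94, 172.46, 172.46, 180, 180, 180].

### API

Orientations are given as a 3x3 rotation matrix whose columns are the frame's x, y, z axes.
In Python, from workcell import bot, vision gives the robot as it stands.
- The arm moves only by the tool apply_moves, never from a script. Its arguments are lists of equal length, an entry for each row: "delta_rot": the turn, a rotation vector about the tool's x, y, z normalised to -1 to 1, where 1 is pi rad, a list of three; "linear": the shift along the tool's x, y, z normalised to -1 to 1, where 1 is 0.25 m, a list of three; "hand": the closure, from -1 (fully open) to 1 (shut). A call has 1 to 8 rows; each row is the pose to reach, as a shift and turn from the pose commanded when the call began, along the tool's axes at that moment, turning the shorter way round; what a row does not reach only later rows make up. A row lasts 1/12 s, in which the tool goes at most 41.7 mm and 7.16 degrees, less where a joint would pass 70% of its speed; a pose out of reach is approached as far as the arm can. A call with a number of a shift or a turn outside -1 to 1 is refused whole. A call with a gripper value outside its range is refused whole. The fingers move at their own pace and stop on an object; "squeeze" is the grip in N (left out, the last holds). Time passes only in rows, so rows that repeat a pose let the fingers close. It gives the time, the measured TCP pose, the force, the opening and the grip force at its end, in the units of the state.
- bot.get_state(): the state, without advancing time (a new reading comes with each control period).
- vision.read_camera(name): name is "scene" or "side" or "wrist"; returns (picture, depth): 384x512x3 uint8, red, green, blue; 384x512 float32, mm along the optical axis (not along the pixel's ray), 0 where there is no reading.
- vision.camera_params(name): a dict with "fx", "fy", "cx", "cy" (pixels), "rvec" (rotation vector, rad) and "tvec" (3), from world to camera coordinates, as OpenCV has them. Camera axes: x right, y down, z forward; pixel columns grow to the right and rows downward; lengths in mm; the calibration is good to about 2 mm. A picture is of the moment at which its call begins: read the wrist's pose just before it. camera_params takes no time and is no camera call; for the wrist camera it gives the pose at the moment of the call.
- bot.finish_job(): hands the job in; it is judged then, once.
The state is a dict: "time_s": time; "joints": joint angles; "qvel": joint speeds; "effort": joint torques, N m; "eef_pos": TCP position; "tcp_rot": TCP orientation; "wrist_force": force on the tool from outside, world axes, zero at the start; "moment": the same for the moment, N m; "opening": finger opening in mm; "gripper_force": force on a finger pad.
Only numpy, scipy, OpenCV 4.12 (cv2) and the standard library are available. Lean on these libraries where they do the work, as an engineer would, in place of code of your own. Each camera call takes 0.05 s, during which the arm holds its last target. There are 200 camera calls.

### The job

Bleed the bottling pump: slide the flat key knob straight up out of its slotted wooden holder, turn it so that its D-shaped socket matches the D-shaped spindle of the bleed valve, push it fully home on the spindle, and then press the sprung spindle down to its stop. Finish while still gripping the knob and holding the spindle pressed right down; do not let go. Leave the other things on the worktop where they are.

Things in the scene. Friction and masses are not known exactly. Their poses are not given: they have to be found in the camera images.
- key_grip (a point): Centre of the upright flat plate of the loose black key knob (about 120 g): plate 8 mm thick (y), 72 mm long (x), from 24 mm below this point to 20 mm above it, upper corner at its -x end cut off. Below it a round hub, 37 mm across, 26 mm high, underside 50 mm below this point. x along the plate, away from the socket's flat; z up. In the holder it is 60 mm above the worktop, axes as the holder's.
- key_seat (a point): Blind end of the D-shaped socket in the hub's underside, on the knob's axis, 32 mm below key_grip, 18 mm above the underside; the spindle's tip rests here when the knob is home. Socket: round, 24 mm across, flat 6 mm from the axis on the -x side (1 mm clearance all round), mouth bevelled 2 mm. Axes as key_grip.
- key_nose (a point): Tip of the small pointed nose on the hub's rim, 25 mm from the knob's axis on the -x side, 12 mm above the hub's underside: it points to the side where the socket's flat is. Axes as key_grip.
- rack: Wooden key holder fixed to the worktop, left or right of the valve, turned up to 30 degrees; origin under its middle, on the knob's axis. Foot 98 x 46 x 10 mm, two grooved uprights at its -x and +x ends, 62 mm high, 57 mm apart. The plate's ends stand in the grooves (1.5 mm clearance); the hub stands on the foot. The knob comes free after rising 26 mm straight up.
- spindle_tip (a point): Centre of the top of the valve's upright steel spindle, 74 mm above the worktop at rest. D-shaped: round, 22 mm across, flat 5 mm from the axis on the -x side; the top 4 mm taper in by 3 mm. x points away from the flat, z up: the knob fits when its x points the same way as this x, not half a turn off. The spindle does not turn.
- valve: Grey round bleed valve fixed to the worktop, origin under its middle, below the spindle: flange 84 mm across, body and brass gland 43 mm high, brass hose outlet on its +x side, reaching 62 mm from the axis. Axes as spindle_tip.
- spindle (a joint): How far the sprung spindle is pressed down, m: 0 at rest, 0.010 at its stop. The spring needs about 4 N to start moving and 9 N at the stop.
- cork_1: Wine cork lying on the worktop, 42 mm long, 24 mm thick, origin at its underside: leave alone.
- barrel_tap: Brass barrel tap lying on the worktop, 104 mm long, 47 mm high: leave alone.
- nail_tin: Open tin of nails, 74 mm across, 61 mm high: leave alone.
- spanner_10: Small flat spanner, 128 mm long, 4 mm thick: leave alone.
There are look-alikes about, which are no part of the job. Leave any turquoise look-alike of the valve alone.

How it is judged (in metres and radians):
On the way:
1. the knob has been slid up clear of the holder's slots in the gripper (z of key_grip in the frame of rack above 0.087 m and contact force between the fingers and key above 0.5 N and contact force between key and rack below 0.1 N), for 0.05 s.
At the end, for the whole second after the job is handed in: The knob is fully home on the spindle (end of the socket within 3.5 mm of the spindle's tip, upright within 0.12 rad, nose on the side of the spindle's flat), the gripper still holds it (finger force over 1 N) and keeps the spindle pressed down by more than 7 mm of its 10 mm (distance between key_seat and spindle_tip below 0.0035 m and x of key_nose in the frame of spindle_tip below -0.021 m and angle between the z axis of key_grip and the z axis of spindle_tip, either way round below 0.12 rad and value of joint spindle above 0.007 m and contact force between the fingers and key above 1 N); the arm keeps its last pose, push and grip.
It fails at once if one of the loose bystanders (cork, barrel tap, nail tin, spanner) was moved by more than 30 mm (distance of any of cork_1, barrel_tap, nail_tin, spanner_10 from where it was at the start of the episode above 0.03 m).
It also fails if it takes over 40 s, if anything falls off the work surface, if the arm or the gripper's body presses on something with over 40 N, if the wrist force passes 120 N, or if a joint passes its speed limit or range.

## Working session

There is one attempt and no reset: what is moved stays moved. The work goes in short steps, Python scripts to look and compute and a tool call to move; the robot and the scene stay as the last step left them, time stands still between calls to the robot, and variables do not carry over. Pictures are saved under pics/ and viewed, at most 10 in all, crops included, and the job is handed in when it is done.

Besides the shell and the picture viewer there is one more tool, called as name(argument=value, ...) on one line, values as JSON. apply_moves: Moves the arm, as the interface text tells. Scaled input: -1 to 1 covers 0.25 m each way for a shift and pi rad each way for a turn. Its arguments: {"type":"object","properties":{"delta_rot":{"type":"array"},"linear":{"type":"array"},"hand":{"type":"array"},"squeeze":{"type":"number"}},"required":["delta_rot","linear","hand"]}

```bash
mkdir -p pics; cat > h.py <<'E'
import numpy as np,cv2
from workcell import bot,vision
def cam(n):
    p=vision.camera_params(n);R=cv2.Rodrigues(np.array(p["rvec"],float))[0];return p,R,np.array(p["tvec"],float).ravel()
def cloud(n,d):
    p,R,t=cam(n);v,u=np.mgrid[:d.shape[0],:d.shape[1]]
    c=np.stack([(u-p["cx"])/p["fx"]*d,(v-p["cy"])/p["fy"]*d,d],-1);return (c-t)@R
def ray(n,u,v,z,par=None):
    p,R,t=par or cam(n);o=-R.T@t;d=R.T@np.array([(u-p["cx"])/p["fx"],(v-p["cy"])/p["fy"],1]);return o+d*(z-o[2])/d[2]
E
python3 - <<'E'
from h import *
s=bot.get_state();print({k:np.round(v,3).tolist() for k,v in s.items()})
ims=[]
for n in("scene","side"):
    im,d=vision.read_camera(n);np.savez(f"{n}.npz",im=im,d=d);ims.append(im)
    p,R,t=cam(n);print(n,(-R.T@t).round(),R[2].round(2))
    cv2.imwrite(f"pics/{n}.png",cv2.resize(im[:,:,::-1],(768,576),interpolation=cv2.INTER_CUBIC))
E
```

```text
{'time_s': 0.0, 'joints': [-76.962, 23.599, -0.728, 91.503, 0.32, 64.989, -4.708], 'qvel': [0.042, -0.096, -0.099, 0.137, 0.057, 0.114, -0.03], 'effort': [0.0, -58.794, 0.642, -29.108, -0.054, 0.018, 0.0], 'eef_pos': [182.055, 597.389, 221.827], 'tcp_rot': [[-0.957, 0.291, -0.0], [0.291, 0.957, -0.002], [-0.0, -0.002, -1.0]], 'wrist_force': [-0.679, 0.359, 0.906], 'moment': [0.001, 0.034, -0.046], 'gripper_force': 0.0, 'opening': 87.99}
scene [ 134. -266.  498.] [ 0.43  0.76 -0.48]
side [389. -32. 843.] [ 0.13  0.47 -0.88]
```

View pics/scene.png

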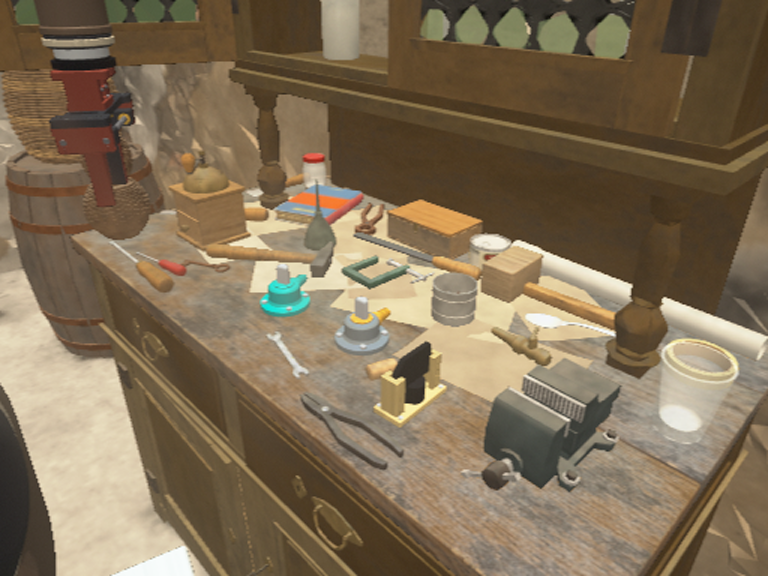

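View pics/side.png

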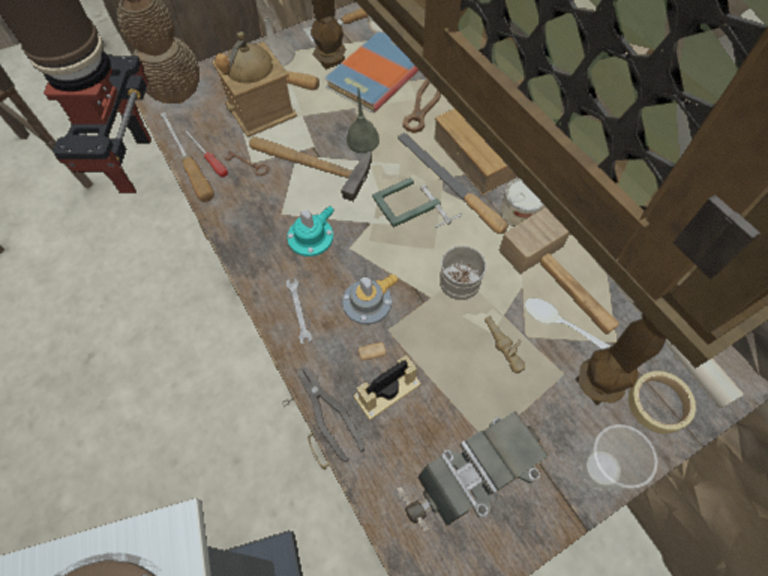

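The grey valve is at about (367,300) in the side view (scene view (362,330)). Its turquoise look-alike is at (310,232), and is excluded by colour. The yellow-wood holder with the black knob is at (388,387). I'll measure these and confirm with one crop.

```bash
python3 - <<'E'
from h import *
for n in("side","scene"):
    f=np.load(n+".npz");im,d=f["im"],f["d"];P=cloud(n,d);np.save(n+"_P.npy",P)
    hsv=cv2.cvtColor(im,cv2.COLOR_RGB2HSV)
    H,S,V=[hsv[...,i].astype(int) for i in range(3)]
    def rep(name,m):
        Q=P[m&(d>0)]
        print(n,name,len(Q),"med",np.median(Q,0).round(1),"lo",np.percentile(Q,3,0).round(1),"hi",np.percentile(Q,97,0).round(1))
    box=(slice(235,285),slice(225,290)) if n=="side" else (slice(222,290),slice(240,305))
    r=np.zeros(d.shape,bool);r[box]=1
    rep("black",r&(V<60)&(P[...,2]>35)&(P[...,2]<110))
    rep("wood",r&(H>14)&(H<32)&(S>80)&(V>140)&(P[...,2]>45))
    box=(slice(175,220),slice(222,275)) if n=="side" else (slice(190,240),slice(218,265))
    r=np.zeros(d.shape,bool);r[box]=1
    rep("brass",r&(H>12)&(H<32)&(S>130)&(V>120)&(P[...,2]>10))
    rep("spindle",r&(P[...,2]>60))
    rep("flange",r&(P[...,2]>4)&(P[...,2]<14)&(S<60))
f=np.load("side.npz")["im"][:,:,::-1]
c=f[165:285,200:300];cv2.imwrite("pics/crop.png",cv2.resize(c,(500,600),interpolation=cv2.INTER_CUBIC))
P=np.load("side_P.npy")
for u,v in [(280,20),(300,60),(380,100),(430,180),(470,230),(340,200),(200,100)]:print(u,v,P[v,u].round())
E
```

```text
side black 248 med [461.2 232.3  67.6] lo [431.2 222.4  36.4] hi [487.7 242.7  81.6]
side wood 5 med [432.7 229.   59. ] lo [418.3 212.7  51.2] hi [496.  236.9  62.3]
side brass 33 med [512.  405.9  30.5] lo [500.8 395.4  23.8] hi [523.9 415.3  35.1]
side spindle 59 med [470.3 393.8  72.2] lo [462.7 384.4  60.3] hi [477.8 402.8  76.4]
side flange 326 med [460.7 375.1   9.9] lo [429.6 354.3   4.5] hi [512.7 429.7  13.3]
scene black 268 med [463.8 231.4  57.7] lo [438.8 222.3  37. ] hi [488.  239.9  75.3]
scene wood 254 med [424.6 222.5  57.8] lo [413.  207.1  45.8] hi [503.8 241.5  62.3]
scene brass 105 med [500.9 399.1  32.7] lo [455.5 378.8  20.2] hi [526.1 412.4  43.2]
scene spindle 66 med [467.7 390.6  69.5] lo [462.4 382.7  61. ] hi [476.  401.5  74.2]
scene flange 343 med [454.3 372.2   9. ] lo [430.  353.2   4.7] hi [507.9 426.9  13.5]
280 20 [618. 608. 347.]
300 60 [637. 525. 308.]
380 100 [675. 294. 417.]
430 180 [714. 168. 362.]
470 230 [762.  90. 313.]
340 200 [708. 330.  -1.]
200 100 [431. 769.   1.]
```

View pics/crop.png

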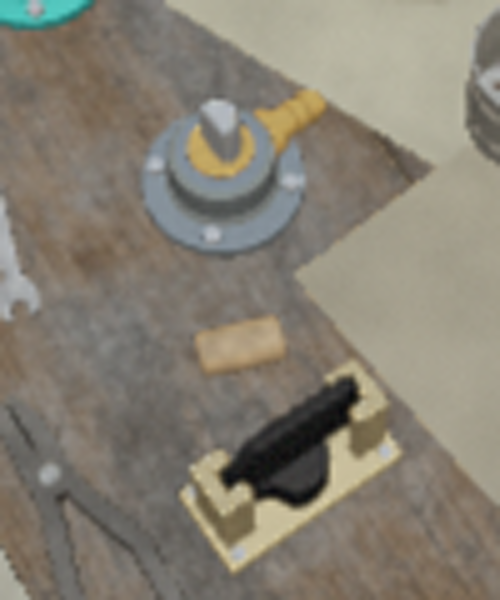

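The crop confirms it. The grey valve has its spindle at crop (218,110) and its outlet pointing right and up. The holder is at crop (290,460), with the knob's cut corner at the left end, so its x points right and up. Next I'll fit the angles and centres.

```bash
python3 - <<'E'
from h import *
def pca(Q):
    Q=Q[:,:2];c=Q.mean(0);w,V=np.linalg.eigh(np.cov((Q-c).T));v=V[:,1]*np.sign(V[0,1]);return c.round(1),round(np.degrees(np.arctan2(v[1],v[0])),2)
for n in("side","scene"):
    f=np.load(n+".npz");im,d=f["im"],f["d"];P=cloud(n,d);par=cam(n)
    hsv=cv2.cvtColor(im,cv2.COLOR_RGB2HSV);H,S,V=[hsv[...,i].astype(int) for i in range(3)]
    box=(slice(235,285),slice(225,290)) if n=="side" else (slice(222,290),slice(240,305))
    r=np.zeros(d.shape,bool);r[box]=1
    b=r&(V<60)&(P[...,2]>45)&(P[...,2]<90);print(n,"plate",pca(P[b]), b.sum())
    w=r&(H>14)&(H<35)&(S>60)&(V>120)&(P[...,2]>5)&(P[...,2]<75)&(np.hypot(P[...,0]-461,P[...,1]-231)<65)
    Q=P[w|b];print("rackrect",[np.round(x,1) for x in cv2.minAreaRect(Q[:,:2].astype(np.float32))],w.sum())
    for lo,hi in((5,14),(55,68)):
        q=P[w&(P[...,2]>lo)&(P[...,2]<hi)];print(lo,len(q),pca(q),[np.round(x,1) for x in cv2.minAreaRect(q[:,:2].astype(np.float32))])
    box=(slice(175,222),slice(222,275)) if n=="side" else (slice(190,240),slice(218,265))
    r=np.zeros(d.shape,bool);r[box]=1
    g=r&(P[...,2]>4)&(P[...,2]<13)&(S<90)&(np.hypot(P[...,0]-468,P[...,1]-392)<50)
    print("flange",[np.round(x,1) for x in cv2.minEnclosingCircle(P[g][:,:2].astype(np.float32))])
    m=r&(P[...,2]>71)&(P[...,2]<79);print("tip",m.sum(),pca(P[m]),P[m].mean(0).round(1))
    o=r&(H>12)&(H<32)&(S>130)&(V>110)&(P[...,2]>10)&(np.hypot(P[...,0]-468,P[...,1]-392)>33)
    print("outlet",o.sum(),pca(P[o]))
    t=r&(S<60)&(V>150)&(P[...,2]>55);print("spin uv",np.argwhere(t).mean(0))
E
```

```text
side plate (array([460. , 232.8]), np.float64(18.57)) 207
rackrect [array([451.8, 252.1]), array([96.5, 83.6]), np.float64(18.9)] 261
5 113 (array([453.6, 225.4]), np.float64(16.59)) [array([451.8, 252.1]), array([96.5, 83.6]), np.float64(18.9)]
55 79 (array([454.5, 231.6]), np.float64(19.43)) [array([459. , 234.8]), array([91.6, 27.3]), np.float64(18.7)]
flange [array([465.5, 390.4]), np.float64(45.5)]
tip 38 (array([470.7, 395. ]), np.float64(-65.31)) [470.7 395.   73.8]
outlet 32 (array([509.7, 393. ]), np.float64(73.9))
spin uv [186.94117647 244.29411765]
scene plate (array([463.4, 231.2]), np.float64(19.32)) 214
rackrect [array([450.8, 250.8]), array([96. , 85.6]), np.float64(19.7)] 970
5 334 (array([452. , 221.6]), np.float64(12.92)) [array([450.8, 250.8]), array([96. , 85.6]), np.float64(19.7)]
55 157 (array([444.2, 224.5]), np.float64(13.28)) [array([458.9, 232.8]), array([92. , 27.3]), np.float64(18.3)]
flange [array([468.7, 392.9]), np.float64(42.2)]
tip 25 (array([470.4, 392.6]), np.float64(-70.01)) [470.4 392.6  73. ]
outlet 55 (array([507.4, 393.4]), np.float64(60.35))
spin uv [203.58888889 239.82222222]
```

apply_moves(linear=[[-0.13,-0.09,0],[-0.26,-0.18,0],[-0.39,-0.27,0],[-0.52,-0.36,0],[-0.65,-0.45,0],[-0.75,-0.54,0],[-0.75,-0.54,0]], delta_rot=[[0,0,-0.02],[0,0,-0.05],[0,0,-0.08],[0,0,-0.11],[0,0,-0.14],[0,0,-0.17],[0,0,-0.2]], hand=[-1,-1,-1,-1,-1,-1,-1])

```text
time_s: 0.68
eef_pos: [327.0, 407.4, 222.5]
tcp_rot: [[-0.947, -0.323, 0.002], [-0.323, 0.947, -0.003], [-0.001, -0.004, -1.0]]
wrist_force: [-0.6, -0.7, 0.3]
opening: 87.7
gripper_force: 0.0
```

apply_moves(linear=[[-0.05,-0.14,0],[-0.1,-0.28,0],[-0.14,-0.42,0],[-0.19,-0.56,0],[-0.24,-0.7,0],[-0.28,-0.83,0],[-0.28,-0.83,0]], delta_rot=[[0,0,0],[0,0,0],[0,0,0],[0,0,0],[0,0,0],[0,0,0],[0,0,0]], hand=[-1,-1,-1,-1,-1,-1,-1])

```text
time_s: 1.27
eef_pos: [460.0, 233.9, 222.6]
tcp_rot: [[-0.948, -0.318, 0.002], [-0.318, 0.948, -0.003], [-0.001, -0.003, -1.0]]
wrist_force: [0.7, -0.2, -0.4]
opening: 87.6
gripper_force: 0.0
```

```bash
python3 - <<'E'
from h import *
import pickle
s=bot.get_state();print(s["time_s"],np.round(s["eef_pos"],1),np.round(s["joints"],1),np.round(s["tcp_rot"],3).tolist())
par=cam("wrist");im,d=vision.read_camera("wrist");pickle.dump((par,im,d),open("w1.pkl","wb"))
print((-par[1].T@par[2]).round(1),par[1].round(2).tolist())
cv2.imwrite("pics/w1.png",cv2.resize(im[:,:,::-1],(768,576)))
E
```

```text
1.2667 [460.  233.9 222.6] [-37.   12.8   5.4 106.8  -1.2  60.5  77.4] [[-0.948, -0.318, 0.002], [-0.318, 0.948, -0.003], [-0.001, -0.003, -1.0]]
[396.4 212.3 383.8] [[-0.32, 0.95, -0.0], [0.92, 0.31, 0.24], [0.23, 0.08, -0.97]]
```

View pics/w1.png

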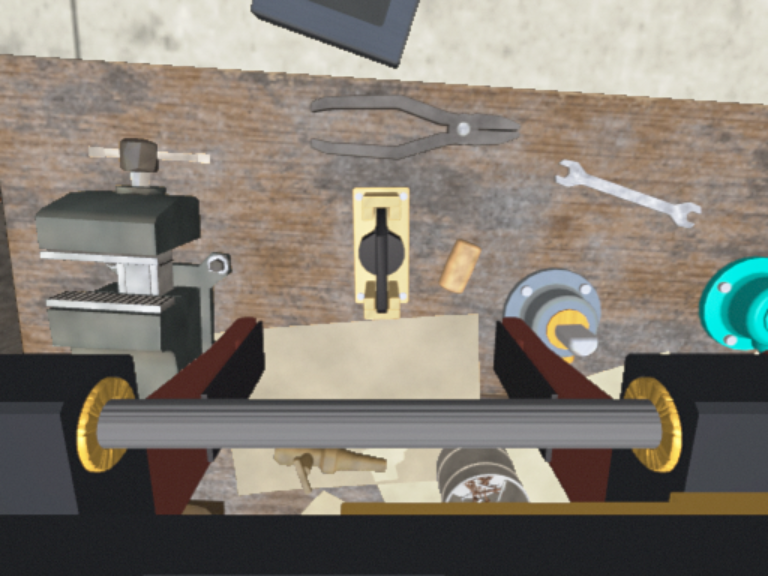

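The wrist view shows the holder square-on at (381,253), the knob plate running vertically at x≈381, and the grey valve at (555,315) with its spindle top at (583,342).

```bash
python3 - <<'E'
from h import *
import pickle
par,im,d=pickle.load(open("w1.pkl","rb"));p,R,t=par
v,u=np.mgrid[:384,:512];c=np.stack([(u-p["cx"])/p["fx"]*d,(v-p["cy"])/p["fy"]*d,d],-1);P=(c-t)@R
H,S,V=[x.astype(int) for x in cv2.split(cv2.cvtColor(im,cv2.COLOR_RGB2HSV))]
def pr(m,z):
    return np.array([ray("w",b,a,z,par) for a,b in np.argwhere(m)])[:,:2].astype(np.float32)
def ang(Q):
    c=Q.mean(0);V=np.linalg.eigh(np.cov((Q-c).T))[1][:,1];return c.round(1),np.degrees(np.arctan2(V[1],V[0])).round(2)%180
r=(u>228)&(u<280)&(v>120)&(v<216)
f=r&(S>60)&(V>120)&(H>14)&(H<32)&(P[...,2]<16)&(P[...,2]>4)
q=pr(f,10);print("foot",f.sum(),[np.round(x,1) for x in cv2.minAreaRect(q)],P[f][:,2].mean())
b=r&(V<60)&(P[...,2]>70);q=pr(b,80);print("top",b.sum(),ang(q),[np.round(x,1) for x in cv2.minAreaRect(q)],P[b].mean(0))
w=r&(S>60)&(V>120)&(P[...,2]>52)&(P[...,2]<70);q=pr(w,62);print("ups",ang(q),[np.round(x,1) for x in cv2.minAreaRect(q)])
r=(u>330)&(u<410)&(v>170)&(v<240)
s=r&(P[...,2]>70)&(P[...,2]<80)&(np.hypot(P[...,0]-469,P[...,1]-392)<18)
print("tip",s.sum(),P[s].mean(0) if s.any() else 0, ang(P[s][:,:2]) if s.any() else 0)
g=r&(P[...,2]>3)&(P[...,2]<14)&(S<90);print("fl",[np.round(x,1) for x in cv2.minEnclosingCircle(P[g][:,:2].astype(np.float32))])
E
```

```text
foot 992 [array([458.3, 233.4]), array([96. , 45.5]), np.float64(18.6)] 9.260178869156055
top 116 (array([446.6, 231.1], dtype=float32), np.float64(20.47)) [array([459.5, 234. ]), array([64. ,  7.1]), np.float64(18.8)] [446.72724187 231.14021114  79.25634511]
ups (array([453.7, 231.9], dtype=float32), np.float64(18.909999999999997)) [array([458.2, 233.5]), array([90.4, 26.4]), np.float64(18.6)]
tip 201 [470.62499912 393.30226647  72.50896019] (array([470.6, 393.3]), np.float64(113.76))
fl [array([468.3, 393.7]), np.float64(42.0)]
```

apply_moves(linear=[[0.004,0,0.12],[0.004,0,0.25],[0.004,0,0.38],[0.004,0,0.5],[0.004,0,0.6],[0.004,0,0.68],[0.004,0,0.715],[0.004,0,0.715]], delta_rot=[[0,0,0],[0,0,0],[0,0,0],[0,0,0],[0,0,0],[0,0,0],[0,0,0],[0,0,0]], hand=[0,0,0,0,0,0,0,0])

```text
time_s: 1.98
eef_pos: [453.3, 240.6, 42.0]
tcp_rot: [[-0.945, -0.328, -0.004], [-0.328, 0.945, -0.002], [0.004, -0.0, -1.0]]
wrist_force: [0.8, -0.0, -0.1]
opening: 44.1
gripper_force: 0.0
```

apply_moves(linear=[[0,0,0],[0,0,0],[0,0,0],[0,0,0],[0,0,0],[0,0,0],[0,0,0],[0,0,0]], delta_rot=[[0,0,0],[0,0,0],[0,0,0],[0,0,0],[0,0,0],[0,0,0],[0,0,0],[0,0,0]], hand=[0.7,1,1,1,1,1,1,1], squeeze=30)

```text
time_s: 2.65
eef_pos: [457.7, 235.5, 44.9]
tcp_rot: [[-0.947, -0.323, 0.003], [-0.323, 0.947, -0.004], [-0.001, -0.005, -1.0]]
wrist_force: [5.5, -15.5, 6.9]
opening: 7.5
gripper_force: 30.0
```

apply_moves(linear=[[0,0,0],[0,0,0]], delta_rot=[[0,0,0],[0,0,0]], hand=[1,1])

```text
time_s: 2.82
eef_pos: [457.7, 235.5, 44.9]
tcp_rot: [[-0.947, -0.323, 0.003], [-0.323, 0.947, -0.004], [-0.001, -0.005, -1.0]]
wrist_force: [5.0, -15.4, 7.7]
opening: 7.4
gripper_force: 30.0
```

apply_moves(linear=[[0,-0.01,0],[0,-0.01,0],[0,-0.01,0]], delta_rot=[[0,0,0],[0,0,0],[0,0,0]], hand=[1,1,1])

```text
time_s: 3.07
eef_pos: [457.6, 235.4, 44.8]
tcp_rot: [[-0.946, -0.324, 0.002], [-0.324, 0.946, -0.002], [-0.001, -0.003, -1.0]]
wrist_force: [3.3, -8.8, 3.9]
opening: 7.9
gripper_force: 30.0
```

apply_moves(linear=[[0.004,-0.012,0],[0.004,-0.012,0],[0.004,-0.012,0]], delta_rot=[[0,0,0],[0,0,0],[0,0,0]], hand=[1,1,1])

```text
time_s: 3.32
eef_pos: [456.9, 234.7, 44.8]
tcp_rot: [[-0.945, -0.326, 0.002], [-0.326, 0.945, 0.0], [-0.002, -0.0, -1.0]]
wrist_force: [2.0, -3.8, 6.5]
opening: 8.1
gripper_force: 30.0
```

Near-free now, so I'll lift straight up.

apply_moves(linear=[[0,-0.003,-0.02],[0,-0.003,-0.04],[0,-0.003,-0.07],[0,-0.003,-0.1],[0,-0.003,-0.15],[0,-0.003,-0.2],[0,-0.003,-0.25],[0,-0.003,-0.3]], delta_rot=[[0,0,0],[0,0,0],[0,0,0],[0,0,0],[0,0,0],[0,0,0],[0,0,0],[0,0,0]], hand=[1,1,1,1,1,1,1,1])

```text
time_s: 3.98
eef_pos: [455.3, 234.2, 119.9]
tcp_rot: [[-0.945, -0.327, -0.001], [-0.327, 0.945, -0.0], [0.001, 0.0, -1.0]]
wrist_force: [-0.3, -0.5, -0.1]
opening: 8.0
gripper_force: 30.0
```

apply_moves(linear=[[0,0,-0.1],[0,0,-0.1],[0,0,-0.1],[0,0,-0.1]], delta_rot=[[0,0,0],[0,0,0],[0,0,0],[0,0,0]], hand=[1,1,1,1])

```text
time_s: 4.32
eef_pos: [455.6, 234.2, 143.8]
tcp_rot: [[-0.945, -0.327, -0.001], [-0.327, 0.945, -0.0], [0.001, 0.0, -1.0]]
wrist_force: [0.7, -0.0, -0.7]
opening: 8.2
gripper_force: 30.0
```

```bash
python3 - <<'E'
from h import *
import pickle
s=bot.get_state();print(s["time_s"],np.round(s["eef_pos"],1),np.round(s["wrist_force"],1),np.round(s["tcp_rot"],3).tolist(),s["opening"])
par=cam("wrist");im,d=vision.read_camera("wrist");pickle.dump((par,im,d),open("w2.pkl","wb"))
i2,d2=vision.read_camera("scene");np.savez("scene2.npz",im=i2,d=d2)
a=cv2.resize(im[:,:,::-1],(512,384));b=cv2.resize(i2[60:290,180:330,::-1],(250,384))
cv2.imwrite("pics/w2.png",np.hstack([a,b]))
E
```

```text
4.3167 [455.6 234.2 143.8] [ 0.7 -0.  -0.7] [[-0.945, -0.327, -0.001], [-0.327, 0.945, -0.0], [0.001, 0.0, -1.0]] 8.247363191724348
```

View pics/w2.png

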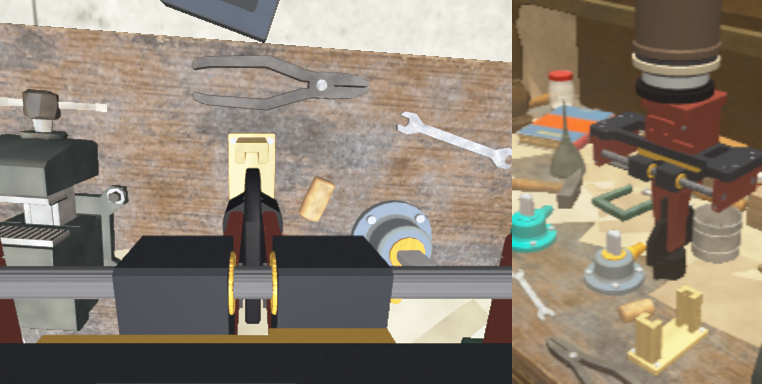

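```bash
python3 - <<'E'
from h import *
import pickle
T=np.array([455.6,234.2,143.8]);R0=np.array([[.945,-.327,0],[.327,.945,0],[0,0,1.]]) # key axes
par,im,d=pickle.load(open("w2.pkl","rb"));p,R,t=par
v,u=np.mgrid[:384,:512];c=np.stack([(u-p["cx"])/p["fx"]*d,(v-p["cy"])/p["fy"]*d,d],-1);Pw=(c-t)@R
f=np.load("scene2.npz");Ps=cloud("scene",f["d"])
for n,P,I in(("w",Pw,im),("s",Ps,f["im"])):
    K=(P-T)@R0;V=I.max(-1)
    m=(abs(K[...,0])<50)&(abs(K[...,1])<25)&(K[...,2]<45)&(K[...,2]>-40)&(V<70)
    Q=K[m];print(n,len(Q))
    for z in range(-36,44,6):
        q=Q[(Q[:,2]>=z)&(Q[:,2]<z+6)]
        if len(q):print(z,len(q),np.percentile(q[:,:2],[2,98],axis=0).round(1).tolist())
P=Pw
s=(P[...,2]>70)&(P[...,2]<80)&(np.hypot(P[...,0]-469,P[...,1]-392)<18);print("tip",s.sum(),P[s].mean(0))
H,S,V=[x.astype(int) for x in cv2.split(cv2.cvtColor(im,cv2.COLOR_RGB2HSV))]
g=(P[...,2]>3)&(P[...,2]<14)&(S<90)&(np.hypot(P[...,0]-469,P[...,1]-392)<50);print("fl",cv2.minEnclosingCircle(P[g][:,:2].astype(np.float32)))
E
```

```text
w 2061
-36 27 [[-14.2, -15.8], [-9.0, 14.7]]
-30 74 [[-14.5, -16.1], [-8.9, 14.7]]
-24 79 [[-16.3, -17.0], [-7.6, 14.9]]
-18 106 [[-16.6, -16.0], [-8.4, 15.2]]
-12 70 [[-14.9, -17.7], [2.5, 15.5]]
-6 24 [[-35.6, -3.6], [-35.2, 2.2]]
0 34 [[-35.6, -5.8], [-10.5, 4.7]]
6 40 [[-35.6, -5.7], [-10.5, 4.5]]
12 51 [[-35.7, -5.9], [-10.1, 4.7]]
18 226 [[-35.4, -5.5], [-10.6, 4.4]]
24 316 [[-30.5, -5.1], [-10.6, 4.3]]
30 936 [[-23.4, -5.4], [32.2, 4.1]]
36 55 [[-12.5, -9.2], [0.3, 7.9]]
42 23 [[-11.3, -5.9], [-10.0, 4.7]]
s 598
-36 39 [[-23.9, -19.0], [7.4, -3.1]]
-30 51 [[-23.8, -19.5], [7.7, -0.9]]
-24 49 [[-24.6, -18.8], [6.2, -1.6]]
-18 55 [[-23.3, -19.2], [5.1, -1.6]]
-12 104 [[-35.0, -18.6], [30.0, -3.2]]
-6 44 [[-36.0, -5.8], [34.1, -1.2]]
0 41 [[-36.0, -5.6], [33.5, -0.0]]
6 43 [[-34.8, -5.9], [33.4, 0.4]]
12 44 [[-35.0, -5.8], [32.5, 0.0]]
18 40 [[-34.9, -5.5], [33.2, -0.4]]
24 36 [[-29.1, -5.5], [35.3, 0.3]]
30 37 [[-23.1, -5.2], [31.3, 3.6]]
36 12 [[-7.9, 2.3], [-2.1, 5.1]]
42 3 [[-6.9, 1.7], [-4.3, 3.8]]
tip 16 [464.82825762 393.04388744  70.68072633]
fl ((463.147216796875, 392.5194091796875), 42.08322525024414)
```

```bash
python3 - <<'E'
from h import *
import pickle
for n in("w1","w2"):
    par,im,d=pickle.load(open(n+".pkl","rb"));p,R,t=par
    v,u=np.mgrid[:384,:512];c=np.stack([(u-p["cx"])/p["fx"]*d,(v-p["cy"])/p["fy"]*d,d],-1);P=(c-t)@R
    H,S,V=[x.astype(int) for x in cv2.split(cv2.cvtColor(im,cv2.COLOR_RGB2HSV))]
    z=P[...,2];print(n,"cam",(-R.T@t).round(1),"pose err z table",np.median(z[(abs(z)<6)]))
    for nm,c0,rad,lo,hi in(("cork",(445,285),35,12,27),("spanner",(400,360),90,2.5,8)):
        m=(np.hypot(P[...,0]-c0[0],P[...,1]-c0[1])<rad)&(z>lo)&(z<hi);q=P[m];print(nm,m.sum(),q.mean(0).round(1) if m.any() else 0)
    m=(S>60)&(V>120)&(H>14)&(H<32)&(z<16)&(z>4)&(np.hypot(P[...,0]-459,P[...,1]-233)<60)
    K=(P[m]-[459,233,0])@np.array([[.948,-.318,0],[.318,.948,0],[0,0,1]]);print("foot",np.percentile(K,[1,99],axis=0).round(1).tolist())
    m=(H>80)&(H<95)&(S>150)&(z>3)&(z<14);
    g=(z>3)&(z<14)&(S<90)&(np.hypot(P[...,0]-467,P[...,1]-392)<50);q=P[g];print("fl",g.sum(),q.min(0).round(1),q.max(0).round(1))
E
```

```text
w1 cam [396.4 212.3 383.8] pose err z table -0.6552598613255814
cork 604 [451.7 299.   20.2]
spanner 795 [376.8 384.    4.6]
foot [[-48.4, -22.1, 6.9], [47.2, 56.2, 15.2]]
fl 967 [427.4 352.    3.1] [483.8 435.5  14. ]
w2 cam [392.5 211.5 305.2] pose err z table -0.675943775626505
cork 939 [451.5 298.5  20. ]
spanner 1255 [376.  383.6   4.5]
foot [[-48.9, -22.5, 6.7], [28.0, 59.1, 15.7]]
fl 1430 [427.4 351.4   3. ] [479.1 433.7  14. ]
```

apply_moves(linear=[[-0.03,0.06,0],[-0.07,0.16,0],[-0.12,0.28,0],[-0.17,0.39,0],[-0.21,0.49,0],[-0.24,0.56,0],[-0.257,0.585,0],[-0.257,0.585,0]], delta_rot=[[0,0,-0.01],[0,0,-0.022],[0,0,-0.022],[0,0,-0.022],[0,0,-0.022],[0,0,-0.022],[0,0,-0.022],[0,0,-0.022]], hand=[1,1,1,1,1,1,1,1])

```text
time_s: 5.08
eef_pos: [468.3, 395.6, 142.7]
tcp_rot: [[-0.919, -0.394, -0.001], [-0.394, 0.919, -0.0], [0.001, 0.0, -1.0]]
wrist_force: [0.6, -0.2, -2.0]
opening: 8.1
gripper_force: 30.0
```

apply_moves(linear=[[0,0,0.04],[0,0,0.06],[0,0,0.06],[0,0,0.06],[0,0,0.06]], delta_rot=[[0,0,0],[0,0,0],[0,0,0],[0,0,0],[0,0,0]], hand=[1,1,1,1,1])

```text
time_s: 5.5
eef_pos: [469.6, 392.6, 129.0]
tcp_rot: [[-0.921, -0.39, 0.0], [-0.39, 0.921, -0.0], [0.0, -0.0, -1.0]]
wrist_force: [0.3, 0.3, 0.3]
opening: 8.0
gripper_force: 30.0
```

```bash
python3 - <<'E'
from h import *
s=bot.get_state();T=np.array(s["eef_pos"]);M=np.array(s["tcp_rot"]);print(s["time_s"],T.round(1),M.round(3).tolist(),np.degrees(np.arctan2(-M[1,0],-M[0,0])),np.round(s["wrist_force"],1))
R0=np.c_[-M[:,0],M[:,1],[0,0,1]]
out=[]
for n in("scene","side","wrist"):
    im,d=vision.read_camera(n);P=cloud(n,d);K=(P-T)@R0;V=im.max(-1)
    m=(abs(K[...,0])<40)&(abs(K[...,1])<25)&(V<70)
    for lo,hi in((-34,-12),(-5,25)):
        q=K[m&(K[...,2]>lo)&(K[...,2]<hi)]
        if len(q):print(n,lo,len(q),np.percentile(q[:,:2],[2,98],axis=0).round(1).tolist())
    hyp=np.hypot(P[...,0]-469,P[...,1]-393)
    q=P[(P[...,2]>48)&(P[...,2]<73)&(hyp<16)&(V>80)];print("spindle",len(q),q.mean(0).round(1) if len(q) else 0)
    if n!="wrist":
        vs,us=np.where(hyp<70);c=im[max(vs.min()-30,0):vs.max()+10,us.min()-10:us.max()+10,::-1];out.append(cv2.resize(c,(390,500),interpolation=cv2.INTER_CUBIC))
cv2.imwrite("pics/h3.png",np.hstack(out))
E
```

```text
5.5 [469.6 392.6 129. ] [[-0.921, -0.39, 0.0], [-0.39, 0.921, -0.0], [0.0, -0.0, -1.0]] 22.949000635969288 [0.3 0.3 0.3]
scene -34 114 [[-21.4, -19.1], [4.4, -3.3]]
scene -5 134 [[-34.6, -6.1], [33.0, -2.2]]
spindle 92 [467.1 390.4  61.8]
side -34 65 [[-23.2, -17.7], [5.1, -0.4]]
side -5 91 [[-35.0, -8.7], [32.4, 1.2]]
spindle 37 [469.3 388.8  61.9]
wrist -34 284 [[-16.2, -15.3], [-8.6, 15.4]]
wrist -5 426 [[-35.4, -5.1], [-10.4, 5.3]]
spindle 34 [463.3 396.2  55.2]
```

View pics/h3.png

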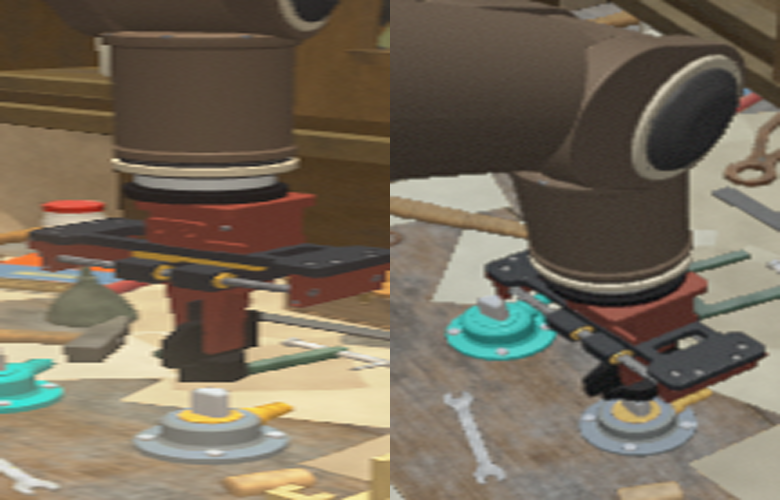

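The scene crop shows the knob held upright above the grey spindle, hub at (212,365) and spindle at (210,403). I'll check the sideways offset by comparing right-hand silhouette edges.

```bash
python3 - <<'E'
from h import *
s=bot.get_state();T=np.array(s["eef_pos"]);print(T.round(1))
for n in("scene","side"):
    par=cam(n);p,R,t=par;im,d=vision.read_camera(n);P=cloud(n,d);V=im.max(-1).astype(int);Hs=cv2.cvtColor(im,cv2.COLOR_RGB2HSV)
    f=R[2]*[1,1,0];f/=np.linalg.norm(f);r=np.array([f[1],-f[0],0])
    c=np.array([469.2,393,0]);hyp=np.hypot(*(P-c)[...,:2].transpose(2,0,1))
    K=(P-T)
    h=(V<75)&(K[...,2]>-34)&(K[...,2]<-13)&(np.hypot(K[...,0],K[...,1])<30)
    sp=(Hs[...,1]<70)&(P[...,2]>48)&(P[...,2]<70)&(hyp<20)
    for nm,m in(("hub",h),("spin",sp)):
        res=[]
        for row in np.unique(np.where(m)[0]):
            q=(P[row][m[row]]-c)@r;res.append((row,len(q),round(q.min(),1),round(q.max(),1)))
        print(n,nm,r.round(2),res)
E
```

```text
[469.5 393.2 129.3]
scene hub [ 0.87 -0.49  0.  ] [(np.int64(184), 2, np.float64(15.3), np.float64(17.4)), (np.int64(185), 7, np.float64(-8.2), np.float64(17.5)), (np.int64(186), 15, np.float64(-12.3), np.float64(17.4)), (np.int64(187), 15, np.float64(-12.2), np.float64(17.5)), (np.int64(188), 15, np.float64(-12.1), np.float64(17.5)), (np.int64(189), 14, np.float64(-12.3), np.float64(17.5)), (np.int64(190), 15, np.float64(-12.4), np.float64(17.5)), (np.int64(191), 15, np.float64(-12.3), np.float64(17.4)), (np.int64(192), 14, np.float64(-12.5), np.float64(15.3)), (np.int64(193), 13, np.float64(-12.5), np.float64(13.2)), (np.int64(194), 2, np.float64(4.6), np.float64(6.8))]
scene spin [ 0.87 -0.49  0.  ] [(np.int64(201), 3, np.float64(-9.6), np.float64(-5.0)), (np.int64(202), 7, np.float64(-9.8), np.float64(8.5)), (np.int64(203), 9, np.float64(-9.7), np.float64(8.4)), (np.int64(204), 9, np.float64(-9.9), np.float64(8.4)), (np.int64(205), 9, np.float64(-9.9), np.float64(8.4)), (np.int64(206), 9, np.float64(-10.0), np.float64(8.4)), (np.int64(207), 9, np.float64(-9.9), np.float64(8.4)), 
[... 365 characters left out ...]
(np.int64(186), 16, np.float64(-19.8), np.float64(14.5)), (np.int64(187), 14, np.float64(-17.6), np.float64(14.4)), (np.int64(188), 14, np.float64(-17.9), np.float64(12.0)), (np.int64(189), 5, np.float64(-2.1), np.float64(7.3))]
side spin [ 0.96 -0.26  0.  ] [(np.int64(189), 1, np.float64(-8.6), np.float64(-8.6)), (np.int64(190), 2, np.float64(-8.9), np.float64(-6.1)), (np.int64(191), 5, np.float64(-9.1), np.float64(8.6)), (np.int64(192), 6, np.float64(-6.5), np.float64(8.5)), (np.int64(193), 6, np.float64(-4.0), np.float64(8.4)), (np.int64(194), 6, np.float64(-4.3), np.float64(8.1)), (np.int64(195), 4, np.float64(-1.8), np.float64(5.6)), (np.int64(196), 2, np.float64(0.7), np.float64(3.1))]
```

Aligned within about 1.5 mm, inside the bevel's capture range. I'll lower gently while watching the force.

apply_moves(linear=[[0.002,0,0.03],[0.002,0,0.06],[0.002,0,0.075],[0.002,0,0.085],[0.002,0,0.092],[0.002,0,0.1],[0.002,0,0.1],[0.002,0,0.1]], delta_rot=[[0,0,0],[0,0,0],[0,0,0],[0,0,0],[0,0,0],[0,0,0],[0,0,0],[0,0,0]], hand=[1,1,1,1,1,1,1,1], squeeze=45)

```text
time_s: 6.42
eef_pos: [468.8, 393.3, 103.9]
tcp_rot: [[-0.92, -0.391, 0.0], [-0.391, 0.92, 0.0], [-0.0, 0.0, -1.0]]
wrist_force: [0.0, -0.1, -1.8]
opening: 8.1
gripper_force: 45.0
```

apply_moves(linear=[[0,0,0.008],[0,0,0.016],[0,0,0.024],[0,0,0.032],[0,0,0.04],[0,0,0.04],[0,0,0.04]], delta_rot=[[0,0,0],[0,0,0],[0,0,0],[0,0,0],[0,0,0],[0,0,0],[0,0,0]], hand=[1,1,1,1,1,1,1])

```text
time_s: 7.0
eef_pos: [468.7, 393.4, 93.7]
tcp_rot: [[-0.92, -0.391, -0.0], [-0.391, 0.92, 0.0], [0.0, 0.0, -1.0]]
wrist_force: [-0.2, 0.4, -1.1]
opening: 7.5
gripper_force: 45.0
```

It's in 15 mm with no force. Now I'll press to the stop.

apply_moves(linear=[[0,0,0.01],[0,0,0.02],[0,0,0.03],[0,0,0.04],[0,0,0.05],[0,0,0.06],[0,0,0.06],[0,0,0.06]], delta_rot=[[0,0,0],[0,0,0],[0,0,0],[0,0,0],[0,0,0],[0,0,0],[0,0,0],[0,0,0]], hand=[1,1,1,1,1,1,1,1])

```text
time_s: 7.67
eef_pos: [469.0, 393.5, 80.7]
tcp_rot: [[-0.92, -0.391, 0.001], [-0.391, 0.92, 0.001], [-0.001, 0.001, -1.0]]
wrist_force: [-4.4, -2.6, 16.6]
opening: 8.0
gripper_force: 45.0
```

The stop force (about 16 N) and height (80.7 against the expected 80.8) agree. I'll let it settle and take one look.

apply_moves(linear=[[0,0,0.004],[0,0,0.004],[0,0,0.004],[0,0,0.004],[0,0,0.004],[0,0,0.004]], delta_rot=[[0,0,0],[0,0,0],[0,0,0],[0,0,0],[0,0,0],[0,0,0]], hand=[1,1,1,1,1,1])

```text
time_s: 8.17
eef_pos: [469.1, 393.5, 80.6]
tcp_rot: [[-0.92, -0.391, 0.001], [-0.391, 0.92, 0.001], [-0.001, 0.001, -1.0]]
wrist_force: [-6.8, -5.3, 23.9]
opening: 7.9
gripper_force: 45.0
```

```bash
python3 - <<'E'
from h import *
s=bot.get_state();T=np.array(s["eef_pos"]);print(T.round(1),np.round(s["wrist_force"],1),s["gripper_force"])
im,d=vision.read_camera("scene");P=cloud("scene",d);K=P-T;V=im.max(-1)
q=K[(V<75)&(np.hypot(K[...,0],K[...,1])<26)&(K[...,2]>-50)&(K[...,2]<0)];print("hub z rel TCP",np.percentile(q[:,2],[0,1,3]),"expect -34.8")
cv2.imwrite("pics/f.png",cv2.resize(im[130:260,190:330,::-1],(560,520),interpolation=cv2.INTER_CUBIC))
E
```

```text
[469.1 393.5  80.6] [-6.8 -5.3 23.9] 45.005677342414856
hub z rel TCP [-35.65807143 -34.65529628 -32.6017818 ] expect -34.8
```

View pics/f.png

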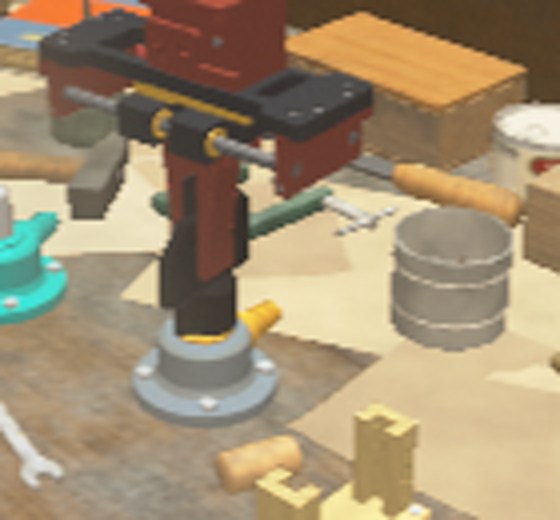

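The knob sits right down on the gland at (207,320), it hasn't slipped in the fingers, and the spindle is at its stop.

```bash
python3 -c "
from workcell import bot
print(bot.finish_job())"
```

```text
the job is handed in; nothing more can be done
None
```

I handed the job in at about 8 s with the knob home on the grey valve's spindle, pressed to its stop (about 24 N at the wrist) and still gripped at 45 N; no verdict came back, and the nearby cork, tin and spanner looked undisturbed (the barrel tap was outside my last picture).

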